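Gauge the basket and select its dose

TASK

Find out which filter basket is fitted in the portafilter on the tamping stand: stand the depth gauge flat on the basket's rim and push its rod gently down until it bottoms on the thin basket floor. Read the rod's engraved line against the top of the sleeve (line still above the sleeve: single basket; line sunk into the sleeve: double basket), then press the matching dose button on the console, small for single, large for double, and not the other. Leave the gauge standing on the basket with its reading, and the rest of the counter as it is.

Things in the scene. Friction and masses are not known exactly. Their poses are not given: they have to be found in the camera images.
- stand: Black tamping stand, fixed, base 130 x 112 mm; a steel portafilter (coffee filter holder) with an empty basket is clamped in it and cannot move. Origin under the basket's centre, on the counter; z up. The portafilter's black handle sticks out along -x to 175 mm from the centre, no higher than the rim.
- basket_rim (a point): Centre of the basket's flat level rim: a steel ring, 70 mm outside, 59 mm inside, 92 mm above the counter; z up. Below it is a straight blind hole 59 mm wide with a level floor of thin sheet metal. Its depth, rim to floor, depends on the basket fitted: anywhere from 16 to 32 mm (not told). The floor flexes 1 mm per 18 N; over 20 N bulges it.
- gauge_foot (a point): Basket depth gauge of steel, loose, 270 g, at first upright on the counter. Point: centre of the underside of its round flat foot, 78 mm across, 7 mm thick; z up. A 25 mm wide guide sleeve rises from it to 34 mm above the underside. A 12 mm rod slides along z through both; it takes about 5 N either way and stays where it is put, also when the gauge is lifted by its knob.
- gauge_knob (a point): Centre, half-way up, of the dark wooden knob on the gauge's rod, the place to grip: round, 34 mm across, 30 mm tall, on the gauge's axis. At the start the rod is fully up and this point is 96 mm above the foot's underside; pushing it down by d sends the tip out d - 1 mm below the foot (36 mm travel). Bottomed in a basket of depth D, with the foot on the rim, it is 95 mm - D above the rim.
- gauge_tip (a point): Flat lower end of the gauge's rod, on its axis, 95 mm below the knob's centre; at the start 1 mm above the foot's underside.
- gauge_line (a point): The rod's one dark engraved line, 2 mm wide, 37 mm below the knob's centre (this point on the axis). It is level with the sleeve's top when the tip is 24 mm below the foot's underside; in a shallower basket it stays above the sleeve, in a deeper one it sinks inside.
- console: The grinder's dose console: fixed low black desk unit with aluminium face, 94 (x) by 134 (y) mm, face 40 mm above the counter, with a small and a large push button. Origin under its centre, z up.
- dose_single_top (a point): Centre of the top of the console's small steel button, 22 mm across, one dot beside it: single dose. 62 mm above the counter, z up. Goes 6 mm straight down, about 5 N when fully down, springs back.
- dose_double_top (a point): Centre of the top of the console's large steel button, 34 mm across, two dots beside it: double dose. 68 mm from the small one; same height, travel and force.
- dose_single (a joint): Travel of the small button in m: 0 = up, 0.006 = fully down; counts as pressed from 0.004.
- dose_double (a joint): Travel of the large button in m: 0 = up, 0.006 = fully down; counts as pressed from 0.004.
- tamper: loose brass tamper standing upright: 58 mm wide base, 92 mm high; leave it alone
- jug: loose steel milk jug, 92 mm across, 105 mm high, loop handle on one side; leave it alone
- cup: loose white espresso cup, 62 mm across, 56 mm high; leave it alone
- cup_b: second loose white espresso cup, 62 mm across, 56 mm high; leave it alone
- dosing_cup: loose steel dosing cup without handle, 58 mm across, 50 mm high; leave it alone
- shaker: loose closed steel cocoa shaker, 68 mm across, 115 mm high; leave it alone
- brush: loose counter brush lying flat; leave it alone
Not all that is in view belongs to the job. What is shaped like the console but blue is not meant.

How it is judged:
By the outcome, as a careful person would: the job done as asked, in the order asked, and still so for the second after the job is handed in, with the robot touching nothing.
It also fails if it takes over 54 s, if anything falls off the work surface, if the arm or the gripper's body presses on something with over 40 N, if the wrist force passes 120 N, or if a joint passes its speed limit or range.

ROBOT

A 6-joint arm with a two-finger parallel gripper is mounted at the origin on the work surface. World frame = base frame: x ahead of the robot, y to its left, z up, the work surface at z = 0. Lengths are in mm, angles in rad, forces in N, time in s.
With the tool pointing down it reaches from about 350 to 875 mm from the base axis. Payload 4.2 kg.
Tool frame: the origin (TCP) lies between the finger pads; the fingertips stand 14 mm ahead of it and the grasp point (between the pads) lies 5 mm behind it; z points along the fingers, y is the line along which they close (so a half turn about z gives the same grasp; the last joint's range is limited). The gripper opens to 85 mm and grips with 20 to 120 N. Pads are 22 mm wide; open, the fingers measure 114 mm over their backs; the gripper's body (76 mm by 85 mm) begins 54 mm behind the grasp point. The pads swing forward as they close: fully open they stand 13 mm farther back than shut.
Start: joints at [-0.841, 0.385, 0.008, 0, -1.194, -0.259], TCP at [283.511, -556.975, 245.312] pointing down, gripper open.
Joint ranges: [-3.14, 3.14], [-1.21, 2.06], [-1.07, 1.41], [-3.16, 2.05], [-2.99, -0.16], [-3.1, 3.1]. Speed limits (rad/s): [2.79, 2.79, 3.14, 3.14, 3.14, 3.14].

INTERFACE

Orientations are given as a unit quaternion [x, y, z, w].
In Python, from bench import * gives the robot as it stands.
- The arm moves only by the tool carry_out, never from a script. Its argument "motion" is a list of rows, each a list of 7 numbers: the turn, a rotation vector about the tool's x, y, z in rad, then the shift along the tool's x, y, z in mm, then the opening, from -1 (shut) to 1 (fully open), so that 0 is half open. A call has 1 to 5 rows; each row is the pose to reach, as a shift and turn from the pose commanded when the call began, along the tool's axes at that moment; what a row does not reach only later rows make up. A row lasts 1/8 s, in which the tool goes at most 62.5 mm and 10.7 degrees, less where a joint would pass 70% of its speed; a pose out of reach is approached as far as the arm can. A call with a gripper value outside its range is refused whole. The fingers move at their own pace and stop on an object; the grip force is fixed at half the most. Time passes only in rows, so rows that repeat a pose let the fingers close. It gives the time, the measured TCP pose, the force, the opening and the grip force at its end, in the units of the state.
- read_state(): the state, without advancing time (a new reading comes with each control period).
- get_image(name): name is "scene" or "top" or "wrist"; returns a dict with "color" (400x640x3 uint8, blue, green, red), "mtx" (3x3 intrinsics, pixels), "position" and "orientation" of the camera in the world. Camera axes: x right, y down, z forward; pixel columns grow to the right and rows downward; lengths in mm; the calibration is good to about 2 mm. A picture is of the moment at which its call begins. There is no depth.
- job_done(): hands the job in; it is judged then, once.
The state is a dict: "clock": time; "joints": joint angles; "joint_vel": joint speeds; "joint_efforts": joint torques, N m; "position": TCP position; "ee_rot": TCP orientation; "contact_force": force on the tool from outside, world axes, zero at the start; "wrist_torque": the same for the moment, N m; "gripper_width": finger opening in mm; "grasp_force": force on a finger pad.
Only numpy, scipy, OpenCV 4.12 (cv2) and the standard library are available. Lean on these libraries where they do the work, as an engineer would, in place of code of your own. Each camera call takes 0.05 s, during which the arm holds its last target. There are 200 camera calls.

## Working session

There is one attempt and no reset: what is moved stays moved. The work goes in short steps, Python scripts to look and compute and a tool call to move; the robot and the scene stay as the last step left them, time stands still between calls to the robot, and variables do not carry over. Pictures are saved under pics/ and viewed, at most 10 in all, crops included, and the job is handed in when it is done.

Besides the shell and the picture viewer there is one more tool, called after "Request:" as name(argument=value, ...) on one line, values as JSON. carry_out: Moves the arm, as the interface text tells. Its arguments: {"type":"object","properties":{"motion":{"type":"array"}},"required":["motion"]}

```bash
mkdir -p pics; ls; python3 - <<'E'
from bench import *
import cv2,numpy as np,pickle
s=read_state();print(s)
d={}
for n in("scene","top"):
    i=get_image(n);d[n]=i;cv2.imwrite(f"pics/{n}0.png",i["color"]);print(n,i["mtx"],i["position"],i["orientation"])
pickle.dump(d,open("d0.pkl","wb"))
E
```

```text
pics
{'clock': 0.0, 'joints': array([-8.41382466e-01,  3.85551700e-01,  6.62945152e-03, -5.03861148e-04,
       -1.19401502e+00, -2.58607150e-01]), 'joint_vel': array([ 1.11521575e-04, -6.83874235e-04, -6.19225102e-04,  3.74365410e-04,
        8.44133354e-05,  1.37592795e-03]), 'joint_efforts': array([-4.00408112e-06, -3.92290664e+01,  1.88404101e+01,  4.18617994e+00,
       -4.60229086e-03, -7.52818949e-06]), 'position': array([ 283.27268339, -556.49321853,  244.22518955]), 'ee_rot': array([-2.33144714e-01,  9.72441433e-01,  1.05351206e-03, -3.01412137e-04]), 'contact_force': array([-0.7112913 ,  0.18344865,  0.32643236]), 'wrist_torque': array([-0.01169755, -0.05390903, -0.01305955]), 'grasp_force': 0.0, 'gripper_width': 85.21329989603835}
scene [[361.28790168   0.         316.57222942]
 [  0.         361.28790168 203.1838739 ]
 [  0.           0.           1.        ]] [1269.61064793  -29.91352226  830.14163054] [ 0.66136364  0.63950752 -0.26444573 -0.28930385]
top [[382.73603651   0.         314.77424933]
 [  0.         382.73603651 200.4636015 ]
 [  0.           0.           1.        ]] [ 465.77372304   10.75551382 1130.7876834 ] [ 0.71537439 -0.69799824  0.02159635 -0.0239067 ]
```

View pics/scene0.png

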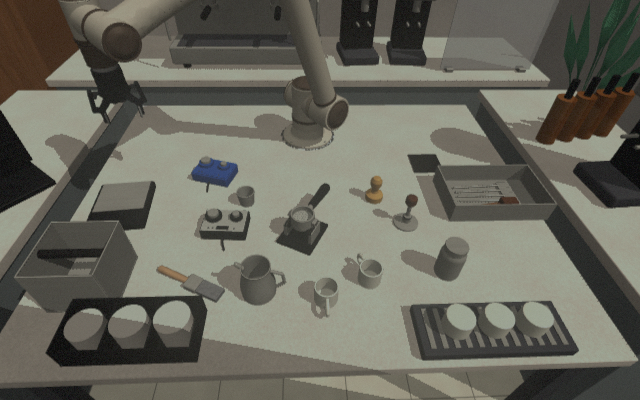

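View pics/top0.png

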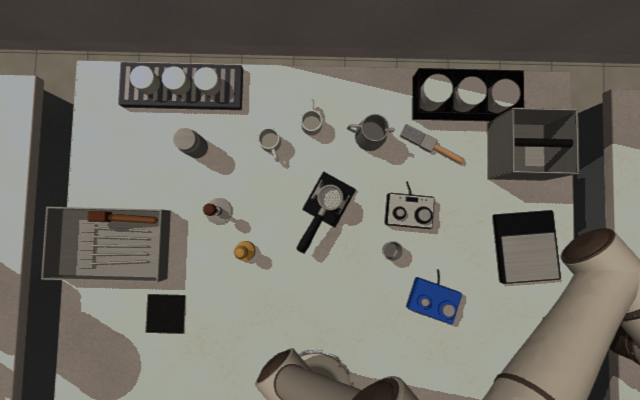

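The scene and top views show the gauge at top (215,210), the basket at (330,198), the console at (410,210) and the blue decoy at (435,300). I'll enlarge both views to measure.

```bash
python3 - <<'E'
import cv2,numpy as np,pickle
d=pickle.load(open("d0.pkl","rb"))
t=d["top"]["color"];s=d["scene"]["color"]
a=cv2.resize(t[170:250,300:440],None,fx=5,fy=5,interpolation=cv2.INTER_CUBIC)[:, :700]
b=cv2.resize(t[190:230,190:240],None,fx=5,fy=5,interpolation=cv2.INTER_CUBIC)
c=cv2.resize(s[190:240,385:425],None,fx=4,fy=4,interpolation=cv2.INTER_CUBIC)
e=cv2.resize(s[200:245,195:255],None,fx=4,fy=4,interpolation=cv2.INTER_CUBIC)
o=np.zeros((600,700,3),np.uint8);o[:400]=a;o[400:600,:250]=b;o[400:600,260:420]=c;o[400:580,430:670]=e
cv2.imwrite("pics/crop0.png",np.clip(o*1.3,0,255).astype(np.uint8))
E
```

```text
(no output)
```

View pics/crop0.png

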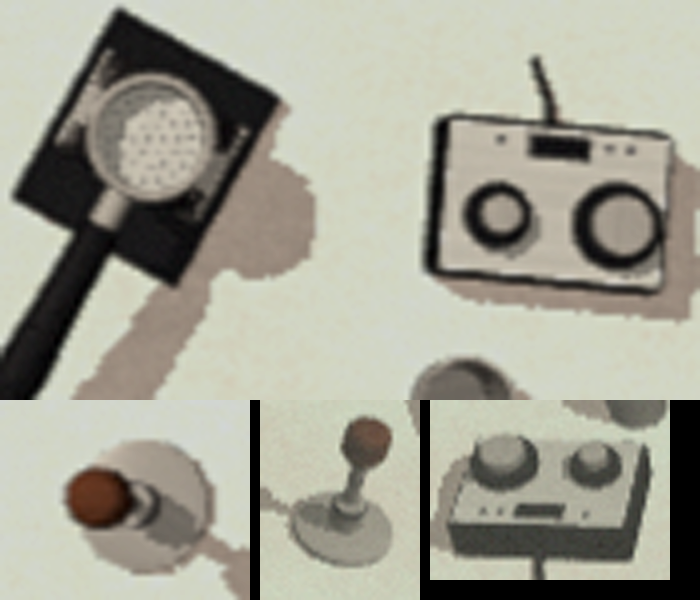

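```bash
cat > h.py <<'E'
from bench import *
import cv2,numpy as np
from scipy.spatial.transform import Rotation as R
def ray(i,u,v):
    return R.from_quat(i["orientation"]).apply(np.linalg.inv(i["mtx"])@[u,v,1.])
def onz(i,u,v,z):
    r=ray(i,u,v);p=np.array(i["position"]);return p+r*(z-p[2])/r[2]
def proj(i,P):
    c=R.from_quat(i["orientation"]).inv().apply(np.array(P)-i["position"]);q=i["mtx"]@c;return q[:2]/q[2]
def circ(i,u,v,dia,z,w=28,tol=.06,n=3):
    k=8;u0,v0=int(u)-w,int(v)-w
    g=cv2.cvtColor(i["color"],cv2.COLOR_BGR2GRAY)[v0:v0+2*w,u0:u0+2*w]
    g=cv2.resize(g,None,fx=k,fy=k,interpolation=cv2.INTER_CUBIC)
    r=dia/2*i["mtx"][0,0]/(i["position"][2]-z)*k
    c=cv2.HoughCircles(g,cv2.HOUGH_GRADIENT_ALT if 0 else cv2.HOUGH_GRADIENT,1,4,param1=120,param2=8,minRadius=int(r*(1-tol)),maxRadius=int(r*(1+tol))+1)
    if c is None:return []
    return [((a+.5)/k-.5+u0,(b+.5)/k-.5+v0,q/k) for a,b,q in c[0][:n]]
E
python3 - <<'E'
from h import *
import pickle
d=pickle.load(open("d0.pkl","rb"));t=d["top"];s=d["scene"]
np.set_printoptions(precision=1,suppress=True)
for n,u,v,dia,z in(("rim",330,197,70,92),("rimin",330,197,59,92),("foot",219,211,78,7),("knob",209.6,209.6,34,111),("small",399.5,212.5,22,62),("large",426,214.5,34,62),("tamper",244,251,58,15)):
    for c in circ(t,u,v,dia,z):
        P=onz(t,c[0],c[1],z);print(n,np.array(c),P[:2],"scene",proj(s,P))
# knob by colour in both
for n,i,(a,b,c,e) in(("top",t,(190,240,190,230)),("scene",s,(385,425,185,240))):
    im=i["color"][c:e,a:b].astype(int);m=((im[...,2]-im[...,0])>25).astype(np.uint8)
    q,l,st,ce=cv2.connectedComponentsWithStats(m);k=1+st[1:,4].argmax();print(n,st[k]+[a,c,0,0,0],ce[k]+[a,c])
k=None
# stand direction: black handle end at top ~(302,248)
print(onz(t,302,248,80),onz(t,393,251,50))
print(R.from_quat(read_state()["ee_rot"]).as_matrix())
E
```

```text
rim [345.6 197.9  13. ] [541.8 -68.7] scene [287.1 213.1]
rim [345.1 197.9  13.4] [541.8 -67.4] scene [287.5 213.1]
rim [345.9 197.4  12.5] [543.2 -69.4] scene [286.8 213.5]
rimin [316.1 205.5  11. ] [519.1  11. ] scene [314.6 207.1]
knob [208.6 209.1   6.2] [501.4 297.4] scene [411.5 196.9]
knob [209.2 209.1   6.2] [501.4 295.8] scene [411.  196.9]
small [400.2 210.    4. ] [ 513.8 -224.2] scene [234.9 214.3]
small [404.5 190.6   3.9] [ 568.4 -235.5] scene [228.5 228.1]
large [429.6 201.4   6. ] [ 539.9 -306. ] scene [205.2 221.2]
large [426.4 189.    6.4] [ 574.4 -296.7] scene [206.4 230.1]
large [413.5 202.4   5.7] [ 536.  -260.9] scene [221.2 220. ]
top [204 204  11  11  95] [208.6 208.9]
scene [409 195   9   7  38] [413.2 198. ]
[402.6  46.7  80. ] [ 398.8 -207.7   50. ]
[[-0.9 -0.5 -0. ]
 [-0.5  0.9  0. ]
 [ 0.   0.  -1. ]]
```

```bash
cat >> h.py <<'E'
np.set_printoptions(precision=1,suppress=True)
def totool(P):
    s=read_state();return R.from_quat(s["ee_rot"]).inv().apply(np.array(P)-s["position"])
E
python3 - <<'E'
from h import *
import pickle
d=pickle.load(open("d0.pkl","rb"));t=d["top"];s=d["scene"]
for n,u,v,z in(("rim",329.8,197,92),("foot",219.2,210.8,7),("knobtop",208.8,209.1,111),("small",399.8,212.2,62),("large",426,214,62),("tamper",244,251,50)):
    P=onz(t,u,v,z);print(n,P,"scene",proj(s,P),"tool",totool([P[0],P[1],z]))
i=get_image("wrist");print(i["mtx"],R.from_quat(read_state()["ee_rot"]).inv().apply(i["position"]-read_state()["position"]))
E
```

```text
rim [543.1 -25.7  92. ] scene [302.1 213.2] tool [-472.3  355.1  153. ]
foot [500.8 295.4   7. ] scene [404.1 220.9] tool [-580.2  660.2  238.5]
knobtop [501.4 297.  111. ] scene [411.4 196.9] tool [-581.5  661.6  134.5]
small [ 507.6 -223.    62. ] scene [235.5 212.8] tool [-351.2  195.3  182.7]
large [ 504.4 -296.1   62. ] scene [210.8 212.4] tool [-315.2  131.6  182.5]
tamper [388.4 210.3  50. ] scene [373.5 187.4] tool [-441.4  635.4  195.5]
[[338.4   0.  320.2]
 [  0.  338.4 199.1]
 [  0.    0.    1. ]] [  73.3   -1.8 -128.4]
```

Request:
carry_out(motion=[[0,0,0,-470,355,0,1],[0,0,0,-470,355,0,1],[0,0,0,-470,355,0,1],[0,0,0,-470,355,0,1],[0,0,0,-470,355,0,1]])

```text
clock: 0.78
position: [420.8, -274.1, 245.3]
ee_rot: [-0.233, 0.972, 0.0, 0.0]
contact_force: [1.3, -0.4, -0.2]
gripper_width: 85.0
grasp_force: 0.0
```

```bash
python3 - <<'E'
from h import *
import pickle
s=read_state();print(s["clock"],s["position"])
i=get_image("wrist");pickle.dump(i,open("w1.pkl","wb"));cv2.imwrite("pics/w1.png",i["color"])
print(totool([543.1,-25.7,244]))
for P in([507.6,-223,62],[504.4,-296.1,62],[543.1,-25.7,92]):print(proj(i,P))
E
```

```text
0.775 [ 420.8 -274.1  245.3]
[-218.2  161.5    1.9]
[328.4 273.3]
[265.  241.1]
[480.7 391. ]
```

View pics/w1.png

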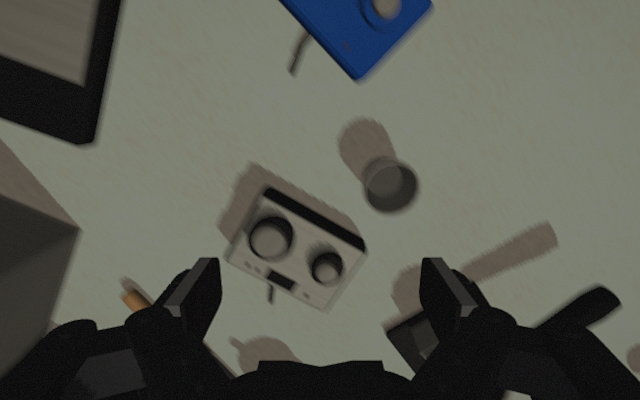

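The wrist view shows the large button at (269,237) and the small one at (326,268), within about 4 mm of the predictions. Next I look at the basket the same way.

Request:
carry_out(motion=[[0,0,0,-139,192,0,1],[0,0,0,-139,192,0,1],[0,0,0,-139,192,0,1],[0,0,0,-139,192,0,1],[0,0,0,-139,192,0,1]])

```text
clock: 1.45
position: [457.4, -39.2, 245.3]
ee_rot: [-0.236, 0.972, 0.0, 0.0]
contact_force: [-0.4, 0.0, -0.8]
gripper_width: 85.2
grasp_force: 0.0
```

```bash
python3 - <<'E'
from h import *
import pickle
s=read_state();print(s["clock"],s["position"])
w=pickle.load(open("w1.pkl","rb"))
print(onz(w,269,237,62),onz(w,326,268,62))
i=get_image("wrist");i=get_image("wrist");pickle.dump(i,open("w2.pkl","wb"))
p=proj(i,[543.1,-25.7,92]);print(p,s["joint_vel"])
u,v=int(p[0])-75,int(p[1])-75
cv2.imwrite("pics/w2.png",np.hstack([cv2.resize(i["color"][v:v+150,u:u+150],(600,600))]));print(u,v)
E
```

```text
1.45 [457.4 -39.2 245.3]
[ 498.5 -294.3   62. ] [ 503.3 -228.    62. ]
[294.6 273. ] [-0.1  0.  -0.   0.  -0.   0. ]
219 198
```

View pics/w2.png

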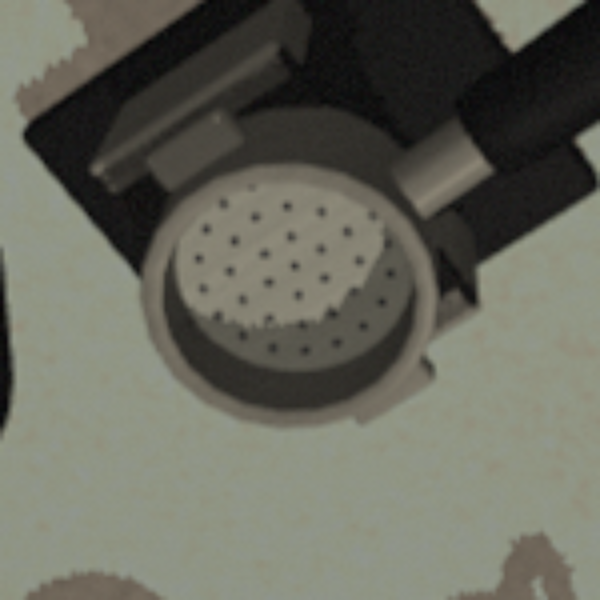

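Request:
carry_out(motion=[[0,0,0,-111,304,0,1],[0,0,0,-111,304,0,1],[0,0,0,-111,304,0,1],[0,0,0,-111,304,0,1],[0,0,0,-111,304,0,1]])

```text
clock: 2.17
position: [419.6, 268.8, 245.4]
ee_rot: [-0.232, 0.973, -0.0, 0.0]
contact_force: [1.1, -1.3, 0.3]
gripper_width: 85.2
grasp_force: 0.0
```

```bash
python3 - <<'E'
from h import *
import pickle
w=pickle.load(open("w2.pkl","rb"));print("rim",onz(w,291.1,271.3,92))
i=get_image("wrist");i=get_image("wrist");pickle.dump(i,open("w3.pkl","wb"))
s=read_state();print(s["clock"],s["position"],s["ee_rot"])
k=proj(i,[501,296,104]);f=proj(i,[501,295.5,7]);print(k,f)
im=i["color"].astype(int);m=((im[...,2]-im[...,0])>15).astype(np.uint8)
q,l,st,ce=cv2.connectedComponentsWithStats(m);print(st[1:][st[1:,4]>60],ce[1:][st[1:,4]>60])
u,v=[int(a)-75 for a in (k+f)/2];print(u,v)
cv2.imwrite("pics/w3.png",cv2.resize(i["color"][v:v+150,u:u+150],(600,600)))
E
```

```text
rim [543.  -29.4  92. ]
2.275 [419.9 271.8 244.9] [-0.2  1.   0.   0. ]
[302.3 277.2] [306.1 234.5]
[[    0     0   111    71  3144]
 [  485     0    47    71   320]
 [  226    32   105   117  5391]
 [   78    76    32    30   176]
 [   54    81    20    35   171]
 [  384    86   256   199 11810]
 [  587    96    14    19    70]
 [   74   110    15    23    95]
 [  314   147    14    11    66]
 [  237   150    92   112  2138]
 [  458   160   182   179  9272]
 [  310   167    18    12    81]
 [  293   190    68    73  1444]
 [  102   192    15    11    63]
 [  193   203    22    14    98]
 [  366   206    19    35   159]
 [  128   208    13    11    72]
 [  185   221    15    13    64]
 [  153   230    21    15   117]
 [  306   237    10    17    64]
 [  170   245    25    13    78]
 [  361   244    11    17    64]
 [   81   253    64    72  1804]
 [  283   254    38    43  1019]
 [    0   267    42    37   709]
 [  623   268    17    17   104]
 [  606   281    33    25   246]
 [  473   285    71    45   558]
 [  226   295    84    69  2985]] [[ 49.   26.4]
 [507.9  33.2]
 [271.3  93.3]
 [ 91.2  90.6]
 [ 64.9  97. ]
 [482.9 170.8]
 [592.8 102.9]
 [ 81.3 118.5]
 [321.3 152.6]
 [273.1 193.8]
 [552.1 243.2]
 [317.2 172.3]
 [331.5 229.7]
 [108.  198.5]
 [204.5 208.6]
 [374.6 225.5]
 [134.2 213.4]
 [191.9 227.1]
 [163.  236.2]
 [310.8 243.8]
 [182.1 251.2]
 [365.7 251.9]
 [106.8 286.5]
 [300.9 278.1]
 [ 12.4 285.7]
 [632.5 276.1]
 [621.6 292.5]
 [507.9 310.5]
 [260.7 329.6]]
229 180
```

View pics/w3.png

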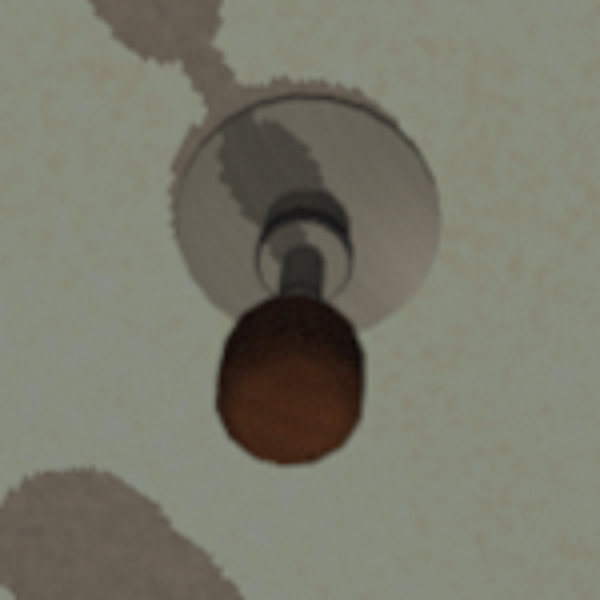

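Foot centre is at (305.6,233.6) and knob centre near (301,276), both within 1 px of the projection of (501,295.5). Moving over the knob, then down.

Request:
carry_out(motion=[[0,0,0,-83,-15,0,1],[0,0,0,-83,-15,0,1],[0,0,0,-83,-15,60,1],[0,0,0,-83,-15,90,1],[0,0,0,-83,-15,90,1]])

```text
clock: 2.9
position: [499.8, 289.7, 152.6]
ee_rot: [-0.232, 0.973, -0.002, -0.003]
contact_force: [0.4, 0.3, 0.9]
gripper_width: 85.4
grasp_force: 0.0
```

```bash
python3 - <<'E'
from h import *
get_image("wrist");get_image("wrist")
s=read_state();print(s["clock"],s["position"],totool([501,295.5,92]),R.from_quat(s["ee_rot"]).as_matrix().round(3),s["contact_force"])
E
```

```text
3.0 [501.5 292.  156.4] [-1.   3.4 64.4] [[-0.9 -0.5  0. ]
 [-0.5  0.9  0. ]
 [-0.  -0.  -1. ]] [0.5 0.4 1. ]
```

Request:
carry_out(motion=[[0,0,0,-1,3,40,1],[0,0,0,-1,3,63,1],[0,0,0,-1,3,63,1],[0,0,0,-1,3,63,0],[0,0,0,-1,3,63,-1]])

```text
clock: 3.62
position: [500.7, 296.5, 94.3]
ee_rot: [-0.233, 0.972, 0.001, 0.002]
contact_force: [-0.6, 0.2, -0.1]
gripper_width: 51.7
grasp_force: 0.0
```

Request:
carry_out(motion=[[0,0,0,0,0,0,-1],[0,0,0,0,0,0,-1],[0,0,0,0,0,0,-1],[0,0,0,0,0,0,-1]])

```text
clock: 4.12
position: [500.2, 296.3, 92.9]
ee_rot: [-0.233, 0.972, 0.0, 0.001]
contact_force: [-1.3, 1.7, 3.9]
gripper_width: 32.6
grasp_force: 59.3
```

Request:
carry_out(motion=[[0,0,0,0,0,-30,-1],[0,0,0,0,0,-80,-1],[0,0,0,0,0,-120,-1],[0,0,0,0,0,-130,-1],[0,0,0,0,0,-130,-1]])

```text
clock: 4.75
position: [499.0, 295.3, 220.9]
ee_rot: [-0.233, 0.973, -0.0, -0.001]
contact_force: [0.1, -0.1, -2.0]
gripper_width: 32.5
grasp_force: 59.9
```

Request:
carry_out(motion=[[0,0,0,10,-28,0,-1],[0,0,0,26,-74,0,-1],[0,0,0,43,-122,0,-1],[0,0,0,60,-170,0,-1],[0,0,0,76,-215,0,-1]])

```text
clock: 5.38
position: [528.1, 67.7, 219.2]
ee_rot: [-0.233, 0.972, -0.0, -0.003]
contact_force: [0.8, -0.5, -1.8]
gripper_width: 32.1
grasp_force: 60.1
```

Request:
carry_out(motion=[[0,0,0,15,-42,0,-1],[0,0,0,26,-74,0,-1],[0,0,0,33,-93,0,-1],[0,0,0,33,-93,0,-1],[0,0,0,33,-93,0,-1]])

```text
clock: 6.0
position: [541.5, -27.9, 220.5]
ee_rot: [-0.233, 0.972, 0.0, -0.002]
contact_force: [0.8, -0.1, -2.6]
gripper_width: 32.9
grasp_force: 60.2
```

```bash
python3 - <<'E'
from h import *
import pickle
get_image("wrist");p=[]
for k in range(4):
    get_image("top");s=read_state();p.append(s["position"])
print(s["clock"],np.mean(p,0),s["contact_force"],s["gripper_width"],totool([543,-28,s["position"][2]]))
i=get_image("scene");j=get_image("wrist");t=get_image("top")
pickle.dump((i,j,t),open("w4.pkl","wb"))
a=cv2.resize(i["color"][140:260,250:350],(500,600));b=cv2.resize(j["color"][150:400,120:520],(300,190));c=cv2.resize(t["color"][160:240,290:370],(300,300))
o=np.zeros((600,800,3),np.uint8);o[:,:500]=a;o[:190,500:]=b;o[200:500,500:]=c
cv2.imwrite("pics/w4.png",o)
E
```

```text
6.25 [542.1 -27.4 221.8] [-0.5  0.1 -2.8] 32.87439457159747 [-0.4 -0.8 -0. ]
```

View pics/w4.png

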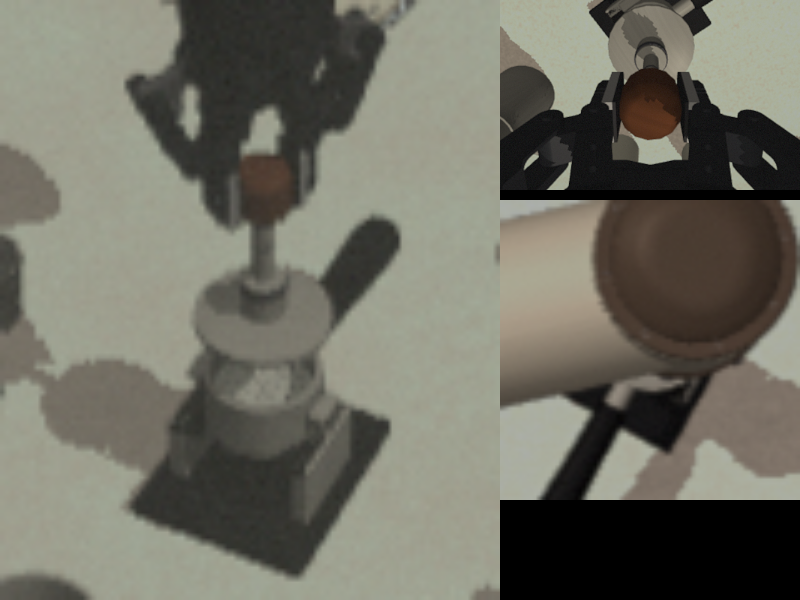

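The scene view shows the gauge hanging upright, its foot centred over the basket. I'll estimate depth from the earlier basket picture, using the dark wall band, so I know when to push slowly.

```bash
python3 - <<'E'
from h import *
import pickle
w=pickle.load(open("w2.pkl","rb"));g=cv2.cvtColor(w["color"],cv2.COLOR_BGR2GRAY)
print(g[280:308,286:297].mean(1).round(0))
for v0 in(299.5,300.5,301.5):
    P=onz(w,291,v0,92)
    print(v0,P,[(D,proj(w,P-[0,0,D]).round(1)) for D in(16,20,24,28,32)])
E
```

```text
[ 86.  88.  87.  87.  78.  71.  80.  87.  88.  87.  71.  48.  48.  49.
  49.  48.  48.  48.  47.  47.  70.  93. 101. 102. 116. 138. 147. 146.]
299.5 [570.1 -16.4  92. ] [(16, array([292.3, 290.3])), (20, array([292.7, 288.2])), (24, array([293. , 286.1])), (28, array([293.3, 284. ])), (32, array([293.6, 282. ]))]
300.5 [571.1 -16.   92. ] [(16, array([292.3, 291.3])), (20, array([292.7, 289.1])), (24, array([293., 287.])), (28, array([293.3, 284.9])), (32, array([293.6, 282.9]))]
301.5 [572.1 -15.5  92. ] [(16, array([292.3, 292.3])), (20, array([292.7, 290.1])), (24, array([293., 288.])), (28, array([293.3, 285.9])), (32, array([293.6, 283.8]))]
```

Request:
carry_out(motion=[[0,0,0,0,0,15,-1],[0,0,0,0,0,28,-1],[0,0,0,0,0,32,-1],[0,0,0,0,0,32,-1]])

```text
clock: 6.9
position: [542.2, -28.3, 189.7]
ee_rot: [-0.233, 0.972, -0.0, -0.001]
contact_force: [-0.3, -0.2, -2.7]
gripper_width: 32.6
grasp_force: 60.2
```

Request:
carry_out(motion=[[0,0,0,0,0,2,-1],[0,0,0,0,0,4,-1],[0,0,0,0,0,6,-1],[0,0,0,0,0,8,-1],[0,0,0,0,0,8,-1]])

```text
clock: 7.52
position: [542.5, -28.1, 183.1]
ee_rot: [-0.233, 0.972, -0.0, 0.0]
contact_force: [-3.3, 1.0, 4.5]
gripper_width: 32.4
grasp_force: 60.8
```

Wall-band estimate gives D ≈ 16–18 mm, and the force shows the foot on the rim with the rod sliding. Advancing to just short of the shallowest floor.

Request:
carry_out(motion=[[0,0,0,0,0,4,-1],[0,0,0,0,0,8,-1],[0,0,0,0,0,11,-1],[0,0,0,0,0,12,-1],[0,0,0,0,0,12,-1]])

```text
clock: 8.15
position: [542.5, -28.1, 170.1]
ee_rot: [-0.233, 0.972, 0.0, 0.0]
contact_force: [-0.7, 1.3, 2.5]
gripper_width: 32.7
grasp_force: 60.9
```

Request:
carry_out(motion=[[0,0,0,0,0,0.5,-1],[0,0,0,0,0,1,-1],[0,0,0,0,0,1,-1]])

```text
clock: 8.52
position: [542.5, -28.1, 169.4]
ee_rot: [-0.233, 0.972, -0.0, 0.0]
contact_force: [-0.5, 1.2, 3.7]
gripper_width: 32.5
grasp_force: 60.9
```

Request:
carry_out(motion=[[0,0,0,0,0,0.5,-1],[0,0,0,0,0,0.5,-1]])

```text
clock: 8.78
position: [542.4, -28.1, 168.8]
ee_rot: [-0.233, 0.972, -0.0, 0.0]
contact_force: [-0.6, 1.1, 4.4]
gripper_width: 32.6
grasp_force: 60.9
```

Request:
carry_out(motion=[[0,0,0,0,0,0.5,-1],[0,0,0,0,0,0.5,-1]])

```text
clock: 9.02
position: [542.4, -28.2, 168.3]
ee_rot: [-0.233, 0.972, -0.0, 0.0]
contact_force: [-1.3, 1.7, 4.3]
gripper_width: 32.7
grasp_force: 60.9
```

Request:
carry_out(motion=[[0,0,0,0,0,0.5,-1],[0,0,0,0,0,0.5,-1]])

```text
clock: 9.28
position: [542.4, -28.1, 167.8]
ee_rot: [-0.233, 0.972, -0.0, 0.0]
contact_force: [-0.5, 0.7, 3.5]
gripper_width: 32.6
grasp_force: 60.9
```

Request:
carry_out(motion=[[0,0,0,0,0,0.5,-1],[0,0,0,0,0,0.5,-1]])

```text
clock: 9.52
position: [542.4, -28.1, 167.3]
ee_rot: [-0.233, 0.972, -0.0, 0.0]
contact_force: [-0.7, 1.6, 4.4]
gripper_width: 32.8
grasp_force: 60.9
```

Request:
carry_out(motion=[[0,0,0,0,0,0.5,-1],[0,0,0,0,0,0.5,-1]])

```text
clock: 9.78
position: [542.4, -28.1, 166.8]
ee_rot: [-0.233, 0.972, -0.0, 0.0]
contact_force: [-0.1, 1.6, 4.0]
gripper_width: 32.6
grasp_force: 60.9
```

Request:
carry_out(motion=[[0,0,0,0,0,0.5,-1],[0,0,0,0,0,0.5,-1]])

```text
clock: 10.02
position: [542.4, -28.1, 166.7]
ee_rot: [-0.233, 0.972, -0.0, 0.0]
contact_force: [-1.5, 1.7, 5.7]
gripper_width: 32.6
grasp_force: 60.9
```

Request:
carry_out(motion=[[0,0,0,0,0,0.4,-1],[0,0,0,0,0,0.4,-1]])

```text
clock: 10.28
position: [542.5, -28.1, 166.6]
ee_rot: [-0.233, 0.972, -0.0, 0.0]
contact_force: [-2.6, 1.5, 7.6]
gripper_width: 32.6
grasp_force: 61.0
```

Request:
carry_out(motion=[[0,0,0,0,0,0.5,-1],[0,0,0,0,0,0.5,-1]])

```text
clock: 10.52
position: [542.5, -28.1, 166.5]
ee_rot: [-0.233, 0.972, -0.0, 0.0]
contact_force: [-3.1, 1.3, 9.3]
gripper_width: 32.8
grasp_force: 61.4
```

Stalled with rising force at z 166.5, so the rod has bottomed at D ≈ 17 mm. Relaxing the push and letting go.

Request:
carry_out(motion=[[0,0,0,0,0,-1,-1],[0,0,0,0,0,-1,-1],[0,0,0,0,0,-1,-0.1],[0,0,0,0,0,-1,0.4],[0,0,0,0,0,-1,1]])

```text
clock: 11.15
position: [542.0, -28.3, 165.8]
ee_rot: [-0.233, 0.972, 0.0, -0.001]
contact_force: [-0.4, -0.8, 0.5]
gripper_width: 72.9
grasp_force: 0.0
```

Request:
carry_out(motion=[[0,0,0,0,0,0,1],[0,0,0,0,0,0,1],[0,0,0,0,0,-40,1],[0,0,0,0,0,-90,1],[0,0,0,0,0,-90,1]])

```text
clock: 11.78
position: [544.7, -28.0, 261.1]
ee_rot: [-0.234, 0.972, -0.001, 0.005]
contact_force: [0.9, 0.6, -0.9]
gripper_width: 85.2
grasp_force: 0.0
```

```bash
python3 - <<'E'
from h import *
get_image("wrist")
i=get_image("scene");j=get_image("wrist")
s=read_state();print(s["clock"],s["position"],s["contact_force"],s["gripper_width"])
a=cv2.resize(i["color"][160:235,265:345],(560,525),interpolation=cv2.INTER_CUBIC);b=cv2.resize(j["color"][150:400,220:420],(240,300))
o=np.zeros((525,800,3),np.uint8);o[:,:560]=a;o[:300,560:]=b
cv2.imwrite("pics/w5.png",np.clip(o*1.3,0,255).astype(np.uint8))
print(proj(i,[543,-28,126]),proj(i,[543,-28,170-5-37+5]))
for p in([505.5,-225.5],[501.5,-295]):print(totool([*p,62]))
E
```

```text
11.925 [541.7 -28.1 255.7] [ 0.  -0.1 -0.2] 85.65483195362114
[301.2 204.7] [301.2 202.9]
[ 121.5 -159.7  193.7]
[ 156.6 -219.8  193.7]
```

View pics/w5.png

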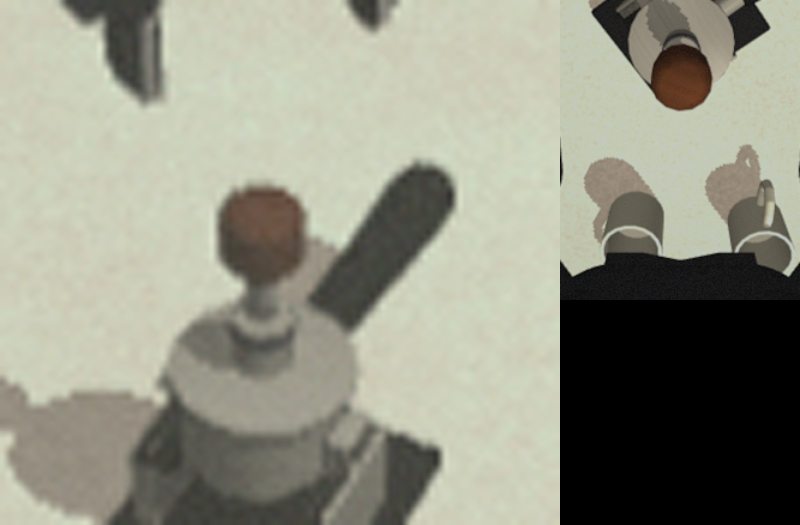

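The gauge stands level and centred on the rim. The line itself can't be resolved here, but rod position and the wall band both give D ≈ 17, so the line sits about 7 mm above the sleeve: single basket. I'll look at the console from a standstill, and check the rod line too.

Request:
carry_out(motion=[[0,0,0,219,-164,0,0],[0,0,0,219,-164,0,0],[0,0,0,219,-164,0,-1],[0,0,0,219,-164,0,-1],[0,0,0,219,-164,0,-1]])

```text
clock: 12.55
position: [419.1, -275.6, 254.8]
ee_rot: [-0.232, 0.973, 0.001, -0.002]
contact_force: [0.1, 0.6, -1.0]
gripper_width: -0.2
grasp_force: 0.0
```

```bash
python3 - <<'E'
from h import *
import pickle
for k in range(3):get_image("wrist")
j=get_image("wrist");i=get_image("scene");pickle.dump((i,j),open("w6.pkl","wb"))
s=read_state();print(s["clock"],s["position"],s["gripper_width"])
p=proj(j,[505.5,-225.5,62]);q=proj(j,[501.5,-295,62]);print(p,q)
u,v=[int(x)-60 for x in (p+q)/2];print(u,v)
a=cv2.resize(j["color"][v:v+100,u:u+120],(480,400),interpolation=cv2.INTER_CUBIC)
b=cv2.resize(i["color"][180:220,285:317],(320,400),interpolation=cv2.INTER_CUBIC)
cv2.imwrite("pics/w6.png",np.clip(np.hstack([a,b])*1.3,0,255).astype(np.uint8))
E
```

```text
12.8 [ 421.4 -273.2  255.5] -0.1754160994658347
[326.9 266.9] [268.3 236.3]
237 191
```

View pics/w6.png

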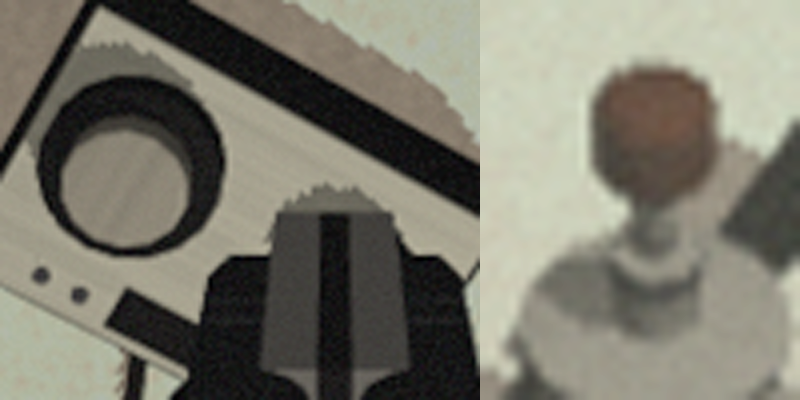

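Large button sits at (268,236) as predicted, with two dots beside it, so the small one is at about (505,-226.5). Moving above it.

Request:
carry_out(motion=[[0,0,0,-60,2,0,-1],[0,0,0,-96,4,20,-1],[0,0,0,-96,4,80,-1],[0,0,0,-96,4,140,-1],[0,0,0,-96,4,165,-1]])

```text
clock: 13.42
position: [503.5, -224.5, 87.3]
ee_rot: [-0.234, 0.972, 0.002, -0.003]
contact_force: [0.2, -0.5, -0.1]
gripper_width: 0.1
grasp_force: 0.0
```

Request:
carry_out(motion=[[0,0,0,0,0,0,-1],[0,0,0,0,0,5,-1],[0,0,0,0,0,5,-1]])

```text
clock: 13.8
position: [506.1, -226.4, 87.6]
ee_rot: [-0.233, 0.972, -0.0, 0.001]
contact_force: [0.6, 0.2, 0.4]
gripper_width: -0.0
grasp_force: 0.0
```

```bash
python3 - <<'E'
from h import *
j=[get_image("wrist") for k in range(3)][-1]
s=read_state();print(s["clock"],s["position"],totool([505.3,-226.5,69.5]))
a=cv2.resize(j["color"][150:400,180:520],(680,500))
cv2.imwrite("pics/w7.png",np.clip(a*1.3,0,255).astype(np.uint8))
E
```

```text
13.95 [ 505.8 -226.6   87.5] [ 0.5  0.4 18. ]
```

View pics/w7.png

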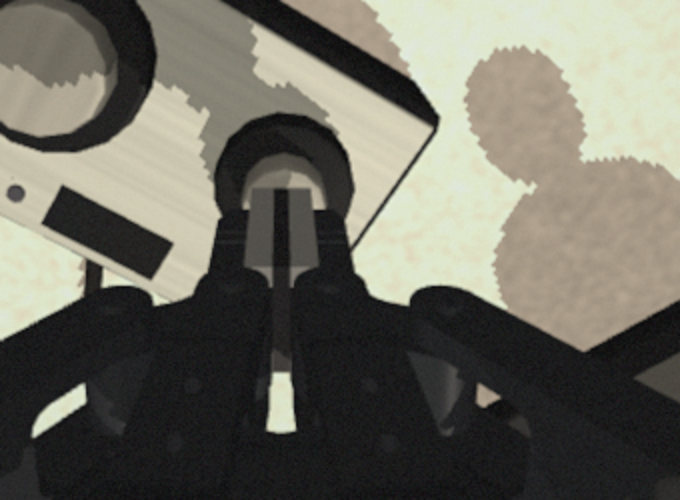

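The shut fingertips are centred over the small button at crop (285,185). Pressing.

Request:
carry_out(motion=[[0,0,0,0,0,9,-1],[0,0,0,0,0,14,-1],[0,0,0,0,0,17,-1],[0,0,0,0,0,17.5,-1],[0,0,0,0,0,17.5,-1]])

```text
clock: 14.58
position: [505.4, -226.6, 70.0]
ee_rot: [-0.233, 0.972, -0.0, 0.0]
contact_force: [-2.3, 1.0, 8.7]
gripper_width: -0.3
grasp_force: 4.4
```

Force is 8.7 N with the tip at 56 mm, so the button is fully down. Retreating.

Request:
carry_out(motion=[[0,0,0,0,0,-20,-1],[0,0,0,0,0,-80,-1],[0,0,0,0,0,-140,-1],[0,0,0,0,0,-170,-1],[0,0,0,0,0,-170,-1]])

```text
clock: 15.2
position: [506.4, -226.8, 241.5]
ee_rot: [-0.233, 0.972, -0.001, 0.003]
contact_force: [0.2, -0.2, -0.8]
gripper_width: -0.0
grasp_force: 0.0
```

```bash
python3 - <<'E'
from h import *
for k in range(4):get_image("top")
s=read_state();print(s["clock"],s["position"],s["contact_force"])
print(job_done())
E
```

```text
15.4 [ 504.4 -226.3  237. ] [-0.3 -0.1  0.1]
the job is handed in; nothing more can be done
None
```

The gauge bottomed at about 17 mm, so it's a single basket; I pressed the small button once, left the gauge standing on the rim and handed the job in at 15.4 s — the engraved line was too fine to see in the images, so the reading comes from the rod's depth (line about 7 mm above the sleeve).

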